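Shut the bit box and slide the drawer home

ROBOT

A 6-joint arm with a two-finger parallel gripper is mounted at the origin on a cart in front of the work surface, level with it; the furniture and walls round the work are solid. World frame = base frame: x ahead of the robot, y to its left, z up, the work surface at z = 0. Lengths are in mm, angles in rad, forces in N, time in s.
With the tool pointing down it reaches from about 400 to 825 mm from the base axis. Payload 7 kg.
Tool frame: the origin (TCP) lies midway between the tips of the shut fingers; the grasp point (between the pads) lies manip.grip_point_offset behind it (manip.grip_point_offset is the distance from the TCP to the grasp point, in mm); z points along the fingers, y is the line along which they close (so a half turn about z gives the same grasp; the last joint's range is limited). The gripper opens to 88 mm and grips with 3 to 60 N. Pads are 19 mm wide; open, the fingers measure 130 mm over their backs; the gripper's body (78 mm by 193 mm) begins 47 mm behind the grasp point.
Start: joints at [-0.957, 0.359, 0.012, 0, -1.224, -0.288], TCP at [216.018, -639.477, 186.861] pointing down, gripper open.
Joint ranges: [-3.07, 3.07], [-1.43, 2.12], [-1.02, 1.25], [-3.03, 1.67], [-3.05, -0], [-3.03, 3.03]. Speed limits (rad/s): [2.39, 2.39, 3.01, 3.14, 3.14, 3.14].

INTERFACE

Orientations are given as a 3x3 rotation matrix whose columns are the frame's x, y, z axes.
In Python, from station import manip gives the robot as it stands. The module is installed in compiled form; this text tells all that it offers.
- The arm moves only by the tool send_rows, never from a script. Its argument "targets" is a list of rows, each a list of 7 numbers: the shift along the tool's x, y, z in m, then the turn, a rotation vector about the tool's x, y, z in degrees, then the finger opening in m, from 0 to 0.0876. A call has 1 to 12 rows; each row is the pose to reach, as a shift and turn from the pose commanded when the call began, along the tool's axes at that moment; what a row does not reach only later rows make up. A row lasts 1/12 s, in which the tool goes at most 41.7 mm and 7.16 degrees, less where a joint would pass 70% of its speed; a pose out of reach is approached as far as the arm can. A call with a gripper value outside its range is refused whole. The fingers move at their own pace and stop on an object; "grip_force" is the grip in N (left out, the last holds). Time passes only in rows, so rows that repeat a pose let the fingers close. It gives the time, the measured TCP pose, the force, the opening and the grip force at its end, in the units of the state.
- manip.observe(): the state, without advancing time (a new reading comes with each control period).
- manip.grab_frame(name): name is "scene" or "side" or "wrist"; returns the picture (480x640x3 uint8, red, green, blue); there is no depth.
- manip.camera_params(name): a dict with "fovy" (degrees; the focal length in pixels is half the picture's height over the tangent of half this angle, whatever the lens; pixels are square), "cx", "cy" (the principal point, pixels), "R" (3x3) and "t" (3): a world point X has camera coordinates R X + t. Camera axes: x right, y down, z forward; pixel columns grow to the right and rows downward; lengths in mm; the calibration is good to about 2 mm. A picture is of the moment at which its call begins: read the wrist's pose just before it. camera_params takes no time and is no camera call; for the wrist camera it gives the pose at the moment of the call.
- manip.sign_off(): hands the job in; it is judged then, once.
Trained networks look in the newest picture that a camera, given by its name, has taken for a name from the list of things; names that differ only in an ending like _2 or _b are one class to them, and where a whole thing is asked for, a point or a joint stands for the part that bears it (a point fixed in the world has none). Each returns a list of dicts, best first, with "conf" (0 to 1); they miss things now and then, are a little off and sometimes report something else, mostly with a low value. They report only what shows in the picture. A call takes as long as a camera call.
- manip.boxes_of(camera, name): "extent" ([left, top, width, height] in pixels, round what is visible of it).
- manip.tip_of(camera, name): "centre" ([column, row] in pixels: a listed point, or the origin of a listed thing).
The state is a dict: "clock": time; "joints": joint angles; "qd": joint speeds; "effort": joint torques, N m; "ee_pos": TCP position; "ee_rot": TCP orientation; "ft_force": force on the tool from outside, world axes, zero at the start; "moment": the same for the moment, N m; "width": opening from 0.0 (shut) to 1.0 (fully open); "finger_force": force on a finger pad.
Only numpy, scipy, OpenCV 4.12 (cv2) and the standard library are available. Lean on these libraries where they do the work, as an engineer would, in place of code of your own. Each camera call takes 0.05 s, during which the arm holds its last target. There are 200 camera calls.

TASK

Pull the cabinet's bottom drawer right out to its stop, so that there is room behind the raised lid of the bit box in it. From behind, push the lid forward past upright and let go of it there, so that it swings shut by its own weight with the robot touching neither the lid nor the cabinet. Then, with the lid down, slide the drawer fully home, and leave the tape measure, the tin and the carton where they stand.

Things in the scene. Friction and masses are not known exactly. Their poses are not given: they have to be found in the camera images.
- cabinet: Wooden bench cabinet, fixed, 210 deep x 170 wide x 250 high (mm). Origin: centre of its underside; x points horizontally from front to back (drawers come out along -x), y across, z up. The carcass's front face is the plane x = -105. The two upper drawers are fixed and flush; only the bottom drawer moves.
- drawer (a joint): How far the bottom drawer is out, m: 0 home (flush), 0.155 at its stop; starts partly out. About 2 N of friction; stays where left. Its front is light wood, 146 wide, 78 high, lower edge 27 above the bench. With the lid up it must not go in to less than 0.110: the lid would strike the cabinet.
- bit_lid (a joint): Angle of the bit-box lid, rad: 0 shut (flat), 1.57 upright, 1.82 at its stop, leaning back towards the cabinet, where it starts. Light hinge friction: once pushed forward to about 1.4 it falls shut by itself in about 1 s; let go above 1.57 it falls back.
- drawer_handle (a point): Middle of the drawer's steel bar handle: round bar, 8 mm diameter, 80 long, along the cabinet's y, its centre 35 in front of the drawer front's outer face and 83 above the bench; two level rods join its ends to the front.
- lid_hinge (a point): Middle of the lid's hinge line, along the cabinet's y, at the rear rim of the bit box, 79 above the bench, 86 behind the outer face of the drawer front. The box (70 deep, 128 wide, rim 78 above the bench) is fixed in the drawer right behind its front, whose top edge is 105 above the bench.
- lid_edge (a point): Middle of the lid's free edge. The lid is a light-wood board, 74 from hinge to edge, 128 wide, 7 thick, 0.14 to 0.28 kg; leaning back, the edge is about 151 above the bench. With the drawer at its stop some 45 mm are free between it and the cabinet's front, which rises 100 higher: fingers fit in; a wide gripper body needs the tool tilted, fingertips towards the cabinet.
- tape_measure: Bystander: yellow and black tape measure, 38 x 83 x 72, standing on the bench. Origin: centre of its underside.
- wax_tin: Bystander: round tin, 71 across, 74 high, dark band and light lid, on the bench left of the drawer (like tins further back do not matter). Origin: centre of its underside.
- brad_box: Bystander: blue carton, 57 x 92 x 41, on the bench right of the cabinet, behind the vise (a like one further back does not matter). Origin: centre of its underside.

How it is judged (in metres and radians):
On the way, in this order (a step that is already met when the one before it is completed fails the run):
1. the drawer is out to its stop (within 5 mm) with the lid still standing open (value of joint drawer above 0.15 m and value of joint bit_lid above 1.6 rad), for 0.2 s.
2. the lid has swung shut (within 0.05 rad) while the drawer is still well out (more than 120 mm) (value of joint bit_lid below 0.05 rad and value of joint drawer above 0.12 m), for 0.2 s.
At the end, for the whole second after the job is handed in: The drawer is home (out less than 4 mm) and at rest, and the bit-box lid is shut (below 0.05 rad) (value of joint drawer below 0.004 m and value of joint bit_lid below 0.05 rad and velocity of joint drawer between -0.01 and 0.01 m/s); the robot touches nothing.
It fails at once if the robot touches the lid, the drawer or the cabinet (over 1 N) while the lid is falling, between 1.05 and 0.1 rad (value of joint bit_lid between 0.1 and 1.05 rad and contact force between any of the arm, the fingers and cabinet above 1 N).
It fails at once if the drawer is pushed in (out less than 108 mm) with the lid up, into the cabinet's front (value of joint drawer below 0.108 m and value of joint bit_lid above 0.5 rad).
It fails at once if a bystander (tape measure, tin or carton) is shifted by more than 20 mm (distance of any of tape_measure, wax_tin, brad_box from where it was at the start of the episode above 0.02 m).
It also fails if it takes over 61 s, if anything falls off the work surface, if the arm or the gripper's body presses on something with over 40 N, if the wrist force passes 120 N, or if a joint passes its speed limit or range.

## Working session

There is one attempt and no reset: what is moved stays moved. The work goes in short steps, Python scripts to look and compute and a tool call to move; the robot and the scene stay as the last step left them, time stands still between calls to the robot, and variables do not carry over. Pictures are saved under pics/ and viewed, at most 10 in all, crops included, and the job is handed in when it is done.

Besides the shell and the picture viewer there is one more tool, called after "Request:" as name([rows], argument=value, ...), one row to a line, values as JSON. send_rows: Moves the arm, as the interface text tells. Its arguments: {"type":"object","properties":{"targets":{"type":"array","items":{"type":"array","items":{"type":"number"}}},"grip_force":{"type":"number"}},"required":["targets"]}

```bash
mkdir -p pics
cat > h.py <<'E'
import numpy as np, cv2
from station import manip
def P(n):
    c=manip.camera_params(n); f=240/np.tan(np.radians(c['fovy'])/2)
    K=np.array([[f,0,c['cx']],[0,f,c['cy']],[0,0,1]]); return K@np.c_[np.array(c['R']),np.array(c['t'])]
def proj(n,X):
    p=P(n)@np.r_[X,1]; return p[:2]/p[2]
def tri(obs):
    A=[]
    for M,(u,v) in obs: A+= [u*M[2]-M[0], v*M[2]-M[1]]
    A=np.array(A); A/=np.linalg.norm(A[:,:3],axis=1)[:,None]
    return np.linalg.lstsq(A[:,:3],-A[:,3],rcond=None)[0]
def atz(M,uv,z):
    A=np.array([uv[0]*M[2]-M[0],uv[1]*M[2]-M[1]]); return np.r_[np.linalg.solve(A[:,:2],-A[:,3]-A[:,2]*z),z]
E
python3 - <<'E'
from h import *
np.set_printoptions(precision=1,suppress=True)
print(manip.observe(), manip.grip_point_offset)
pts={}
for n in ['scene','side']:
    im=manip.grab_frame(n); cv2.imwrite(f'pics/{n}0.png',im[...,::-1])
    c=manip.camera_params(n); print(n,'cam at',-np.array(c['R']).T@c['t'])
    for t in ['cabinet','drawer_handle','lid_hinge','lid_edge','tape_measure','wax_tin','brad_box']:
        r=manip.tip_of(n,t); print(t,[(round(x['conf'],2),np.round(x['centre'],1)) for x in r[:2]])
        if r: pts.setdefault(t,[]).append((P(n),r[0]['centre']))
for t,o in pts.items():
    if len(o)==2: print(t,tri(o))
E
```

```text
{'clock': 0.0, 'joints': array([-1. ,  0.4,  0. , -0. , -1.2, -0.3]), 'qd': array([-0., -0., -0., -0.,  0.,  0.]), 'effort': array([  0. , -58.3,  29.3,   7. ,   0. ,  -0. ]), 'ee_pos': array([ 215.8, -639. ,  185.9]), 'ee_rot': array([[-0.9, -0.3, -0. ],
       [-0.3,  0.9,  0. ],
       [ 0. ,  0. , -1. ]]), 'ft_force': array([-0.2,  0.5, -0.6]), 'moment': array([-0.,  0., -0.]), 'finger_force': 0.0, 'width': 0.9990883793111927} 18.8
scene cam at [ 980.5 -728.9  683.8]
cabinet []
drawer_handle [(0.81, array([253.5, 188.2]))]
lid_hinge []
lid_edge []
tape_measure [(0.85, array([397.9, 210.5]))]
wax_tin []
brad_box [(0.71, array([256.8, 186.3])), (0.63, array([215.7, 361.3]))]
side cam at [1023.2  259.  1264. ]
cabinet [(0.7, array([295.8, 252. ]))]
drawer_handle [(0.64, array([412.8, 214.9]))]
lid_hinge [(0.49, array([359.9, 223.9]))]
lid_edge [(0.55, array([351.2, 214.7]))]
tape_measure [(0.9, array([374.5, 363.2]))]
wax_tin [(0.78, array([416.8, 332.8]))]
brad_box [(0.53, array([268.1, 176. ]))]
drawer_handle [ 458.1 -128.7   79.7]
tape_measure [718.1  62.1   2.2]
brad_box [ 673.1 -318.7  272.3]
```

View pics/scene0.png

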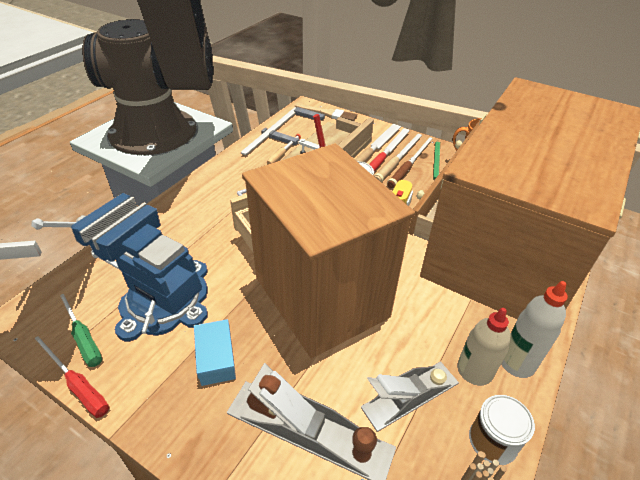

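View pics/side0.png

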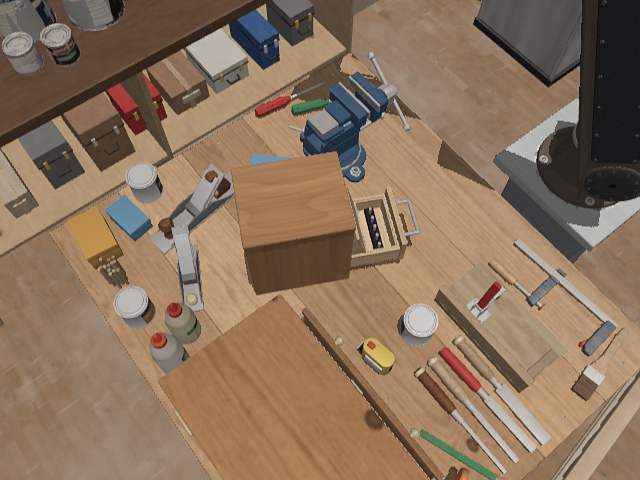

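The side view shows the drawer partly out, with its handle at about (412,217) and the lid as a thin strip near (365,225). The vise is to the right of the drawer, and the tin (420,323) and tape (377,355) are to its left. In the scene view the cabinet top corners are near (245,178), (337,148), (414,210) and (323,242), and the handle detection there is false because the cabinet hides it.

Run:
```python
from h import *
np.set_printoptions(precision=1,suppress=True)
s=[(245,178),(337,148),(414,210),(323,242)]; d=[(340,155),(355,233),(245,247),(233,167)]
M,N=P('scene'),P('side')
# scene order: which matches: try cyclic
for k in range(4):
    T=[tri([(M,s[i]),(N,d[(i+k)%4])]) for i in range(4)]
    r=max(np.linalg.norm(proj('scene',T[i])-s[i]) for i in range(4))
    print(k,r,[t for t in T] if r<6 else '')
print([atz(N,u,250) for u in d])
print('handle',atz(N,(412.8,214.9),83),'ends',atz(N,(410,201),83),atz(N,(417,237),83))
print('tin',atz(N,(421,318),74),'tape',atz(N,(374.5,363.2),0),'vise',atz(N,(360,172),0),atz(N,(385,95),150))
print(manip.camera_params('wrist'))
```

```text
0 3.9776746257650344 [array([ 560.5, -268.7,  235.3]), array([ 645.6, -114.5,  237.6]), array([ 829.5, -210.9,  249.9]), array([ 758.2, -355.6,  267.9])]
1 52.20236041093318 
2 84.72040313461773 
3 49.752885776729734 
[array([ 564.4, -262.5,  250. ]), array([ 650.9, -109.7,  250. ]), array([ 828.9, -211. ,  250. ]), array([ 748. , -368.5,  250. ])]
handle [ 460.7 -127.2   83. ] ends [ 442.1 -157.4   83. ] [489.7 -80.8  83. ]
tin [603.1  60.2  74. ] tape [721.1  62.3   0. ] vise [ 443.7 -322.5    0. ] [ 334.1 -379.7  150. ]
{'fovy': 60.07665613343944, 'cx': 315.34765943712284, 'cy': 244.63487361885754, 'R': array([[-0.3,  0.9, -0. ],
       [ 0.9,  0.3,  0.2],
       [ 0.2,  0.1, -1. ]]), 't': array([674.8, -29.9, 389.8])}
```

```bash
cat >> h.py <<'E'
from scipy.spatial.transform import Rotation as Ro
xc=np.array([.869,-.494,0]);xc/=np.linalg.norm(xc);yc=np.cross([0,0,1],xc)
def rot(tilt=0,x=None):  # tilt deg: fingertips toward cabinet
    x=xc if x is None else x
    a=np.radians(tilt); z=np.sin(a)*x-np.cos(a)*np.array([0,0,1]); y=np.cross([0,0,1],x)
    return np.c_[np.cross(y,z),y,z]
def row(p,R,p0=None,R0=None):
    s=manip.observe(); p0=s['ee_pos'] if p0 is None else p0; R0=s['ee_rot'] if R0 is None else R0
    return np.round(np.r_[R0.T@(np.array(p)-p0)/1000,np.degrees(Ro.from_matrix(R0.T@R).as_rotvec())],4).tolist()
E
python3 - <<'E'
from h import *
s=manip.observe();h=np.array([462,-125,0])
print(s['ee_rot'])
print(row(s['ee_pos']+[0,0,200],s['ee_rot']))
A=h-30*xc+60*yc+[0,0,280];B=h-30*xc-60*yc+[0,0,280]
print(A,B,row(A,rot()),row(B,rot(),A,rot()))
c=manip.camera_params('wrist');R=s['ee_rot']
print('cam in tool',R.T@(-c['R'].T@c['t']-s['ee_pos']), 'axes',R.T@c['R'].T)
E
```

```text
[[-9.47389644e-01 -3.20082583e-01  5.31590453e-05]
 [-3.20082585e-01  9.47389643e-01 -5.86600198e-05]
 [-3.15862783e-05 -7.25891799e-05 -9.99999997e-01]]
[-0.0, -0.0, -0.2, 0.0, 0.0, 0.0]
[465.57143422 -58.01309936 280.        ] [ 406.26761896 -162.33499301  280.        ] [-0.4225, 0.471, -0.0931, -0.0031, 0.0035, 48.2848] [0.0, -0.12, 0.0, 0.0, 0.0, 0.0]
cam in tool [  65.97260562    0.3492643  -198.62883678] axes [[ 1.69278854e-03 -9.69154931e-01 -2.46446452e-01]
 [ 9.99998432e-01  1.76890389e-03 -8.74674305e-05]
 [ 5.20709578e-04 -2.46445917e-01  9.69156406e-01]]
```

Request:
send_rows([
  [0,0,-0.16,0,0,0,0],
  [0,0,-0.16,0,0,0,0],
  [0,0,-0.16,0,0,0,0],
  [0,0,-0.16,0,0,0,0],
  [-0.42,0.47,-0.16,0,0,48,0],
  [-0.42,0.47,-0.16,0,0,48,0],
  [-0.42,0.47,-0.16,0,0,48,0],
  [-0.42,0.47,-0.16,0,0,48,0],
  [-0.42,0.47,-0.16,0,0,48,0],
  [-0.42,0.47,-0.16,0,0,48,0],
  [-0.42,0.47,-0.16,0,0,48,0],
  [-0.42,0.47,-0.16,0,0,48,0],
], grip_force=10)

```text
clock: 1.8
ee_pos: [339.8, -350.0, 347.2]
ee_rot: [[-0.868, 0.496, 0.0], [0.496, 0.868, -0.0], [-0.001, -0.0, -1.0]]
ft_force: [1.5, 0.9, 0.2]
width: 0.152
finger_force: 0.0
```

Run:
```python
from h import *
h=np.array([462,-125,0]);A=h-30*xc+60*yc+[0,0,300]
print(manip.observe()['ee_pos'],row(A,rot()))
```

```text
[ 339.78230521 -350.01877121  347.1825762 ] [0.0356, 0.3159, 0.0471, -0.0044, 0.0295, -0.1201]
```

Request:
send_rows([
  [0.036,0.316,0.047,0,0,0,0],
  [0.036,0.316,0.047,0,0,0,0],
  [0.036,0.316,0.047,0,0,0,0],
  [0.036,0.316,0.047,0,0,0,0],
  [0.036,0.316,0.047,0,0,0,0],
  [0.036,0.316,0.047,0,0,0,0],
  [0.036,0.316,0.047,0,0,0,0],
  [0.036,0.316,0.047,0,0,0,0],
  [0.036,0.316,0.047,0,0,0,0],
  [0.036,0.316,0.047,0,0,0,0],
  [0.036,0.316,0.047,0,0,0,0],
])

```text
clock: 2.72
ee_pos: [463.0, -58.2, 300.2]
ee_rot: [[-0.872, 0.489, 0.0], [0.489, 0.872, -0.0], [-0.0, -0.0, -1.0]]
ft_force: [0.1, 0.1, 0.2]
width: 0.008
finger_force: 0.0
```

```bash
cat > look.py <<'E'
from h import *
import sys,pickle
k=sys.argv[1]; M=P('wrist'); im=manip.grab_frame('wrist'); cv2.imwrite(f'pics/w{k}.png',im[...,::-1]); o={}
for t in ['drawer_handle','lid_hinge','lid_edge','cabinet']:
    r=manip.tip_of('wrist',t); print(t,[(round(x['conf'],2),np.round(x['centre'],1)) for x in r[:2]])
    if r:o[t]=(M,r[0]['centre'])
o['M']=M;pickle.dump(o,open(f'w{k}.pkl','wb'));print(manip.observe()['ee_pos'])
E
python3 look.py A
```

```text
drawer_handle [(0.58, array([253. , 240.5]))]
lid_hinge []
lid_edge []
cabinet []
[462.9302348  -59.10110648 300.35699978]
```

Request:
send_rows([
  [0,-0.12,0,0,0,0,0],
  [0,-0.12,0,0,0,0,0],
  [0,-0.12,0,0,0,0,0],
  [0,-0.12,0,0,0,0,0],
  [0,-0.12,0,0,0,0,0],
  [0,-0.12,0,0,0,0,0],
])

```text
clock: 3.47
ee_pos: [404.2, -163.4, 300.3]
ee_rot: [[-0.871, 0.492, 0.001], [0.492, 0.871, 0.0], [-0.001, 0.0, -1.0]]
ft_force: [-0.5, 0.5, 0.3]
width: 0.004
finger_force: 0.0
```

```bash
python3 look.py B
python3 - <<'E'
from h import *
import pickle
np.set_printoptions(precision=1,suppress=True)
a,b=[pickle.load(open(f'w{k}.pkl','rb')) for k in 'AB']
for t in a:
    if t!='M' and t in b: X=tri([a[t],b[t]]); print(t,X,(X-[698,-238,0])@np.c_[xc,yc])
E
python3 -c "
import cv2,numpy as np
cv2.imwrite('pics/AB.png',cv2.resize(np.hstack([cv2.imread('pics/wA.png'),cv2.imread('pics/wB.png')]),(800,300)))"
```

```text
drawer_handle [(0.84, array([372.1, 238.9]))]
lid_hinge []
lid_edge []
cabinet []
[ 404.73396168 -162.22411592  299.8912669 ]
drawer_handle [ 460.9 -129.1   90.8] [-259.9  -22.5]
```

View pics/wB.png

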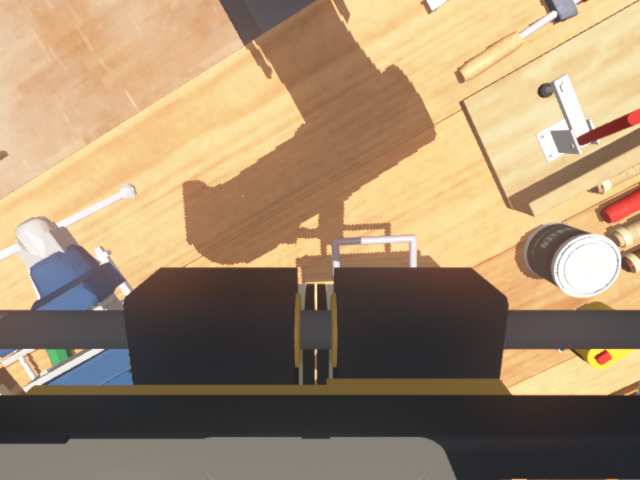

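The bar handle runs from about (336,241) to (413,237) and its centre is near (374,239). The gripper hides the drawer, so I'll shift the camera toward the cabinet.

Request:
send_rows([
  [-0.13,0.03,-0.02,0,0,0,0],
  [-0.13,0.03,-0.02,0,0,0,0],
  [-0.13,0.03,-0.02,0,0,0,0],
  [-0.13,0.03,-0.02,0,0,0,0],
  [-0.13,0.03,-0.02,0,0,0,0],
  [-0.13,0.03,-0.02,0,0,0,0],
])

```text
clock: 4.22
ee_pos: [532.9, -199.9, 318.7]
ee_rot: [[-0.872, 0.489, -0.003], [0.489, 0.872, 0.0], [0.002, -0.001, -1.0]]
ft_force: [0.1, -0.5, 0.1]
width: 0.005
finger_force: 0.0
```

```bash
python3 look.py C
```

```text
drawer_handle [(0.69, array([340.5, 111.4])), (0.46, array([345.8, 225.1]))]
lid_hinge [(0.88, array([348.8, 230.3]))]
lid_edge [(0.8, array([354.4, 268.2]))]
cabinet []
[ 531.76051718 -200.01184043  320.7298408 ]
```

Request:
send_rows([
  [0,0.09,0,0,0,0,0],
  [0,0.09,0,0,0,0,0],
  [0,0.09,0,0,0,0,0],
  [0,0.09,0,0,0,0,0],
  [0,0.09,0,0,0,0,0],
])

```text
clock: 4.88
ee_pos: [576.1, -121.4, 320.4]
ee_rot: [[-0.873, 0.489, 0.0], [0.489, 0.873, -0.0], [-0.0, 0.0, -1.0]]
ft_force: [0.1, -0.4, -0.6]
width: 0.006
finger_force: 0.0
```

```bash
python3 look.py D
python3 - <<'E'
from h import *
import pickle
np.set_printoptions(precision=1,suppress=True)
a,b=[pickle.load(open(f'w{k}.pkl','rb')) for k in 'CD']
for t in a:
    if t!='M' and t in b: X=tri([a[t],b[t]]); print(t,X,(X-[698,-238,0])@np.c_[xc,yc])
i=[cv2.imread(f'pics/w{k}.png')[:300] for k in 'CD']; cv2.imwrite('pics/CD.png',np.vstack(i))
E
```

```text
drawer_handle [(0.56, array([250.8, 109.6]))]
lid_hinge [(0.64, array([265.1, 229.1]))]
lid_edge [(0.9, array([257.5, 269.2]))]
cabinet []
[ 576.00287325 -122.74028802  320.45268154]
drawer_handle [ 462.9 -132.    82.8] [-256.8  -24. ]
lid_hinge [ 574.7 -182.1   82.1] [-134.8  -12.4]
lid_edge [ 594.2 -192.7  150.9] [-112.7  -11.9]
```

View pics/CD.png

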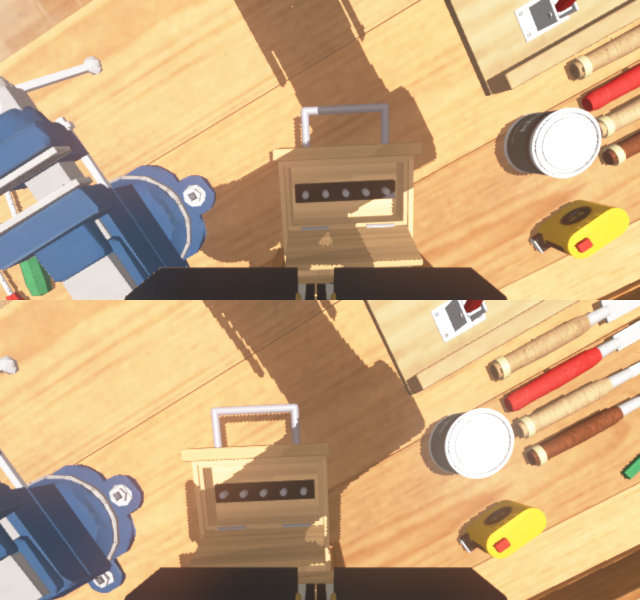

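Heights check out: handle 83, hinge 82, edge 151. The handle bar is at (304–386,108) in the upper view, the drawer is open, and the lid leans back. The cabinet yaw comes to about −25.5°. Next I hook the bar with shut fingers.

```bash
cat >> h.py <<'E'
a=np.radians(-25.5); xc=np.array([np.cos(a),np.sin(a),0]);yc=np.cross([0,0,1],xc)
H=np.array([462,-130.5,0])
E
python3 - <<'E'
from h import *
p=H+19.5*xc
print(row(p+[0,0,190],rot()), row(p+[0,0,62],rot()))
E
```

```text
[0.0761, -0.0614, 0.1304, 0.0172, 0.0321, -3.8933] [0.0762, -0.0615, 0.2584, 0.0172, 0.0321, -3.8933]
```

Request:
send_rows([
  [0.076,-0.061,0,0,0,-3.9,0],
  [0.076,-0.061,0,0,0,-3.9,0],
  [0.076,-0.061,0,0,0,-3.9,0],
  [0.076,-0.061,0.04,0,0,-3.9,0],
  [0.076,-0.061,0.08,0,0,-3.9,0],
  [0.076,-0.061,0.12,0,0,-3.9,0],
  [0.076,-0.061,0.15,0,0,-3.9,0],
  [0.076,-0.061,0.18,0,0,-3.9,0],
  [0.076,-0.061,0.2,0,0,-3.9,0],
  [0.076,-0.061,0.21,0,0,-3.9,0],
  [0.076,-0.061,0.21,0,0,-3.9,0],
  [0.076,-0.061,0.21,0,0,-3.9,0],
])

```text
clock: 6.13
ee_pos: [480.7, -138.3, 110.7]
ee_rot: [[-0.903, 0.43, 0.0], [0.43, 0.903, -0.0], [-0.0, -0.0, -1.0]]
ft_force: [-0.3, -0.3, 0.9]
width: 0.004
finger_force: 0.0
```

```bash
python3 look.py E;python3 - <<'E'
from h import *
p=H+19.5*xc
print(manip.observe()['ee_pos'],row(p+[0,0,62],rot()))
E
```

```text
drawer_handle [(0.88, array([316.4, 224.3]))]
lid_hinge []
lid_edge []
cabinet []
[ 481.21689988 -137.83506333  111.32756976]
[ 481.21689988 -137.83506333  111.32756976] [0.0011, -0.0017, 0.0493, 0.0671, 0.1213, 0.072]
```

View pics/wE.png

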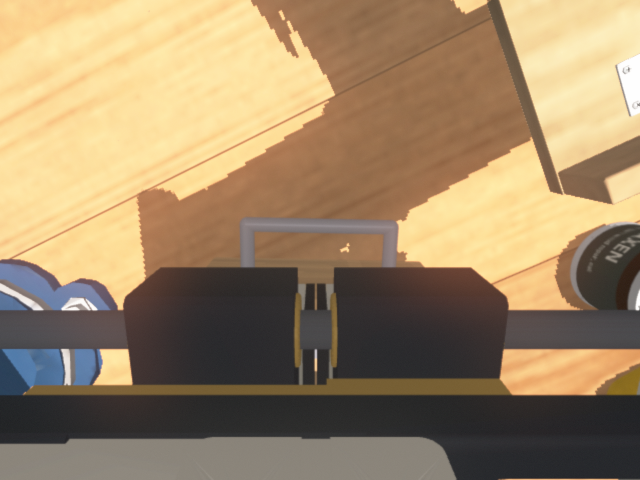

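The bar spans (245,224)–(393,227), so the yaw is about −26.6°. I'll recheck the bar's position at its known height before inserting.

```bash
sed -i 's/radians(-25.5)/radians(-26.6)/' h.py
python3 - <<'E'
from h import *
M=P('wrist')
c=atz(M,(318.5,225),83);print(c,(c-H)@xc,(c-H)@yc)
p=c*[1,1,0]+19.5*xc
print(row(p+[0,0,62],rot()), row(p-50*xc+[0,0,62],rot()),row(p+[0,0,62],rot(),p-50*xc+[0,0,62],rot()))
E
```

```text
[ 464.33681174 -127.61720883   83.        ] 0.7986741727848476 3.6239886333969853
[0.0002, 0.0015, 0.0493, 0.0682, 0.1206, 1.172] [0.0502, 0.0025, 0.0492, 0.0682, 0.1206, 1.172] [-0.05, 0.0, 0.0, 0.0, 0.0, 0.0]
```

Agrees within 1 mm along the drawer. Inserting.

Request:
send_rows([
  [0,0.0015,0.01,0,0,1.2,0],
  [0,0.0015,0.02,0,0,1.2,0],
  [0,0.0015,0.03,0,0,1.2,0],
  [0,0.0015,0.04,0,0,1.2,0],
  [0,0.0015,0.049,0,0,1.2,0],
  [0,0.0015,0.049,0,0,1.2,0],
])

```text
clock: 6.88
ee_pos: [479.3, -136.5, 58.5]
ee_rot: [[-0.894, 0.449, -0.004], [0.449, 0.894, -0.0], [0.004, -0.002, -1.0]]
ft_force: [-0.6, 0.4, -0.0]
width: 0.006
finger_force: 0.0
```

Request:
send_rows([
  [0.005,0,0,0,0,0,0],
  [0.01,0,0,0,0,0,0],
  [0.015,0,0,0,0,0,0],
  [0.02,0,0,0,0,0,0],
  [0.025,0,0,0,0,0,0],
  [0.03,0,0,0,0,0,0],
  [0.033,0,0,0,0,0,0],
  [0.036,0,0,0,0,0,0],
  [0.038,0,0,0,0,0,0],
  [0.04,0,0,0,0,0,0],
  [0.04,0,0,0,0,0,0],
])

```text
clock: 7.8
ee_pos: [444.9, -118.4, 61.0]
ee_rot: [[-0.894, 0.448, -0.0], [0.448, 0.894, 0.0], [0.0, 0.0, -1.0]]
ft_force: [-0.2, 0.1, -0.3]
width: 0.009
finger_force: 0.0
```

Request:
send_rows([
  [0.003,0,0,0,0,0,0],
  [0.005,0,0,0,0,0,0],
  [0.008,0,0,0,0,0,0],
  [0.008,0,0,0,0,0,0],
])

```text
clock: 8.13
ee_pos: [437.5, -114.9, 60.9]
ee_rot: [[-0.894, 0.448, -0.0], [0.448, 0.894, 0.0], [0.0, -0.0, -1.0]]
ft_force: [-0.4, -1.1, 0.5]
width: 0.003
finger_force: 0.0
```

Run:
```python
from h import *
im=manip.grab_frame('side'); cv2.imwrite('pics/side1.png',im[100:300,250:520,::-1])
print(manip.observe()['ft_force'])
for t in ['drawer_handle','lid_hinge','lid_edge']:
    for x in manip.tip_of('side',t)[:1]: print(t,x,atz(P('side'),x['centre'],{'d':83}.get(t[0],79 if 'h' in t else 151)))
```

```text
[-0.01555491 -0.00413021  0.04221371]
drawer_handle {'centre': [411.9, 215.2], 'conf': 0.74} [ 462.73718317 -127.83623211   83.        ]
lid_hinge {'centre': [358.6, 225.9], 'conf': 0.79} [ 570.83635417 -180.55923667   79.        ]
lid_edge {'centre': [351.7, 211.1], 'conf': 0.6} [ 587.6008829  -189.47359547  151.        ]
```

```bash
python3 look.py F; python3 -c "
import cv2,numpy as np
a=cv2.resize(cv2.imread('pics/side1.png'),(540,400));b=cv2.resize(cv2.imread('pics/wF.png'),(260,195))
cv2.imwrite('pics/F.png',a)"
```

```text
drawer_handle [(0.62, array([313.6, 349.5]))]
lid_hinge []
lid_edge []
cabinet []
[ 438.09144885 -115.01425681   61.00673316]
```

View pics/F.png

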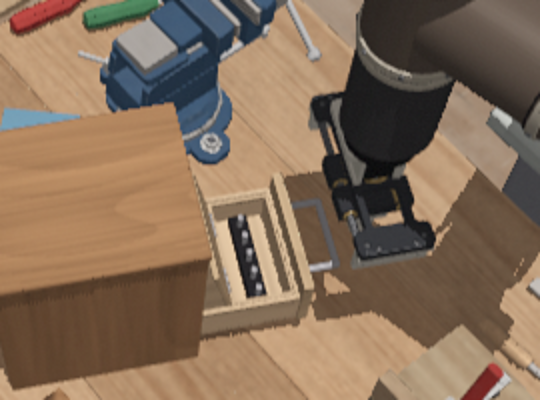

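Run:
```python
from h import *
s=manip.observe();print(s['joints'],s['width'])
print('tcp side px',(proj('side',s['ee_pos'])-[250,100])*2,'66 up',(proj('side',s['ee_pos']+[0,0,66])-[250,100])*2)
print('wrist px tcp',proj('wrist',s['ee_pos']),'bar',proj('wrist',np.array([463.5,-128.5,83])))
a=cv2.imread('pics/wF.png')[150:450];b=cv2.resize(cv2.imread('pics/side1.png')[60:200,120:260],(300,300))
cv2.imwrite('pics/F2.png',np.hstack([a[:,100:560],b]))
```

```text
[ 1.80490722e-01  1.20517406e-01 -6.33250026e-01 -3.69120115e-05
 -8.17058985e-01 -2.21622507e+00] 0.006964535350376261
tcp side px [345.21798479 236.00912683] 66 up [354.68207622 206.50072528]
wrist px tcp [314.85374442 274.6225637 ] bar [313.29412994 347.8277777 ]
```

View pics/F2.png

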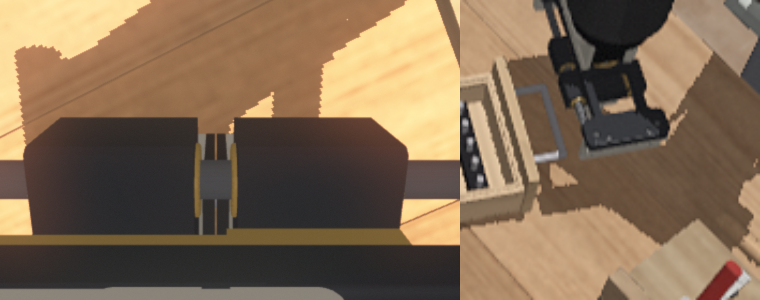

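Run:
```python
from h import *
p=np.array([463.3,-128.3,0])+20*xc
print(row(p+[0,0,111],rot()),row(p+[0,0,61],rot()))
```

```text
[-0.0485, -0.0006, -0.05, 0.0002, -0.0023, -0.0404] [-0.0485, -0.0006, 0.0, 0.0002, -0.0023, -0.0404]
```

Request:
send_rows([
  [0,0,-0.03,0,0,0,0],
  [0,0,-0.055,0,0,0,0],
  [0,0,-0.055,0,0,0,0],
  [-0.03,0,-0.055,0,0,0,0],
  [-0.0485,0,-0.055,0,0,0,0],
  [-0.0485,0,-0.055,0,0,0,0],
  [-0.0485,0,-0.04,0,0,0,0],
  [-0.0485,0,-0.02,0,0,0,0],
  [-0.0485,0,0,0,0,0,0],
  [-0.0485,0,0.005,0,0,0,0],
  [-0.0485,0,0.005,0,0,0,0],
])

```text
clock: 9.5
ee_pos: [480.0, -136.8, 54.6]
ee_rot: [[-0.894, 0.448, -0.003], [0.448, 0.894, -0.0], [0.003, -0.002, -1.0]]
ft_force: [1.6, -0.1, 0.1]
width: 0.007
finger_force: 0.0
```

Run:
```python
from h import *
im=manip.grab_frame('side')[:,:,::-1]; s=manip.observe(); print(s['ee_pos'],s['ft_force'],(proj('side',s['ee_pos'])-[350,150])*5)
cv2.imwrite('pics/G.png',cv2.resize(im[150:260,350:470],None,fx=5,fy=5,interpolation=cv2.INTER_CUBIC))
```

```text
[ 481.01732281 -136.83245308   55.8752525 ] [ 0.18822171 -0.44037436 -0.7585001 ] [257.185086   363.24059556]
```

View pics/G.png

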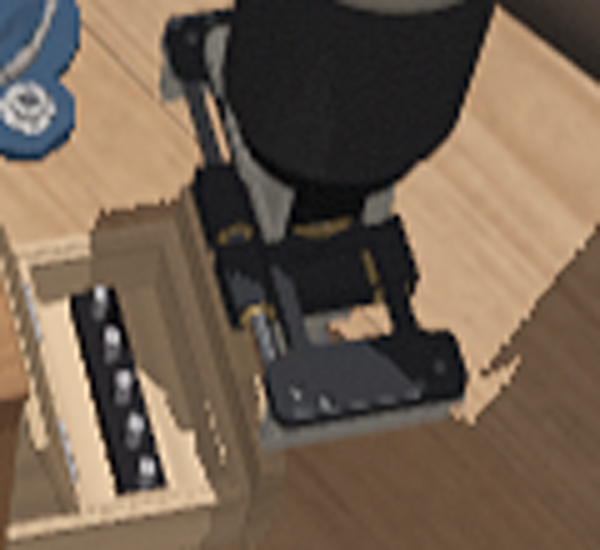

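The shut fingers are just outside the drawer's front board, near (260,360), and inside the handle gap. Pulling slowly and watching the force.

Request:
send_rows([
  [0.005,0,0,0,0,0,0],
  [0.01,0,0,0,0,0,0],
  [0.015,0,0,0,0,0,0],
])

```text
clock: 9.8
ee_pos: [468.1, -129.7, 56.9]
ee_rot: [[-0.894, 0.448, 0.002], [0.448, 0.894, 0.0], [-0.001, 0.001, -1.0]]
ft_force: [-0.4, -0.0, 0.0]
width: 0.005
finger_force: 0.0
```

Request:
send_rows([
  [0.004,0,0,0,0,0,0],
  [0.008,0,0,0,0,0,0],
  [0.012,0,0,0,0,0,0],
])

```text
clock: 10.05
ee_pos: [457.0, -124.4, 56.4]
ee_rot: [[-0.894, 0.448, 0.001], [0.448, 0.894, 0.0], [-0.001, 0.0, -1.0]]
ft_force: [0.2, 0.1, 0.3]
width: 0.008
finger_force: 0.0
```

Run:
```python
from h import *
manip.grab_frame('side')
for t in ['drawer_handle','lid_hinge','lid_edge']:
    for x in manip.tip_of('side',t)[:1]: print(t,x,atz(P('side'),x['centre'],{'d':83}.get(t[0],79 if 'h' in t else 151)))
```

```text
drawer_handle {'centre': [410.2, 215.7], 'conf': 0.94} [ 466.53033596 -129.18752843   83.        ]
```

Run:
```python
from h import *
p=np.array([463.3,-128.3,0]);R=rot()@Ro.from_euler('z',-90,degrees=True).as_matrix()
print(row(p+[0,0,140],R),row(p+[0,0,64],R,p+[0,0,140],R))
```

```text
[-0.007, -0.0007, -0.0838, -0.0084, 0.0267, -90.0128] [0.0, 0.0, 0.076, 0.0, 0.0, 0.0]
```

Request:
send_rows([
  [0,0,-0.03,0,0,0,0],
  [0,0,-0.06,0,0,0,0],
  [0,0,-0.084,0,0,0,0.024],
  [-0.007,-0.0007,-0.084,0,0,-21,0.024],
  [-0.007,-0.0007,-0.084,0,0,-28,0.024],
  [-0.007,-0.0007,-0.084,0,0,-35,0.024],
  [-0.007,-0.0007,-0.084,0,0,-42,0.024],
  [-0.007,-0.0007,-0.084,0,0,-49,0.024],
  [-0.007,-0.0007,-0.084,0,0,-56,0.024],
  [-0.007,-0.0007,-0.084,0,0,-63,0.024],
  [-0.007,-0.0007,-0.084,0,0,-70,0.024],
  [-0.007,-0.0007,-0.084,0,0,-90,0.024],
])

```text
clock: 11.25
ee_pos: [463.4, -128.5, 139.9]
ee_rot: [[-0.786, -0.618, -0.0], [-0.618, 0.786, -0.0], [0.0, 0.0, -1.0]]
ft_force: [0.7, -0.1, 0.4]
width: 0.274
finger_force: 0.0
```

Run:
```python
from h import *
p=np.array([463.3,-128.3,0]);R=rot()@Ro.from_euler('z',-90,degrees=True).as_matrix()
s=manip.observe();print(s['joints'],s['width'],s['ee_pos'],row(p+[0,0,140],R))
```

```text
[ 1.39857818e-01  7.49197809e-02 -4.71850711e-01  3.84760360e-05
 -1.02426812e+00 -1.04443715e+00] 0.27427861768624745 [ 463.37692007 -128.47233911  139.93758536] [-0.0, 0.0002, -0.0001, 0.0081, -0.0116, -25.2274]
```

Request:
send_rows([
  [0,0,0,0,0,-25.2,0.024],
  [0,0,0,0,0,-25.2,0.024],
  [0,0,0,0,0,-25.2,0.024],
  [0,0,0,0,0,-25.2,0.024],
  [0,0,0,0,0,-25.2,0.024],
])

```text
clock: 11.67
ee_pos: [463.4, -128.5, 139.9]
ee_rot: [[-0.451, -0.893, -0.0], [-0.893, 0.451, -0.0], [0.0, 0.0, -1.0]]
ft_force: [0.1, -0.7, -0.4]
width: 0.274
finger_force: 0.0
```

```bash
python3 look.py H
python3 - <<'E'
from h import *
s=manip.observe();print('px tcp',proj('wrist',s['ee_pos']),'bar ends',proj('wrist',np.array([463.3,-128.3,83])+40*yc),proj('wrist',np.array([463.3,-128.3,83])-40*yc))
E
```

```text
drawer_handle [(0.72, array([311.7, 247.5]))]
lid_hinge [(0.77, array([125.5, 248.4]))]
lid_edge [(0.77, array([ 18.8, 284.3]))]
cabinet []
[ 463.28194332 -128.4289359   140.02100073]
px tcp [314.69419373 274.11931757] bar ends [315.37242271 304.80476353] [314.50714441 182.81405881]
```

View pics/wH.png

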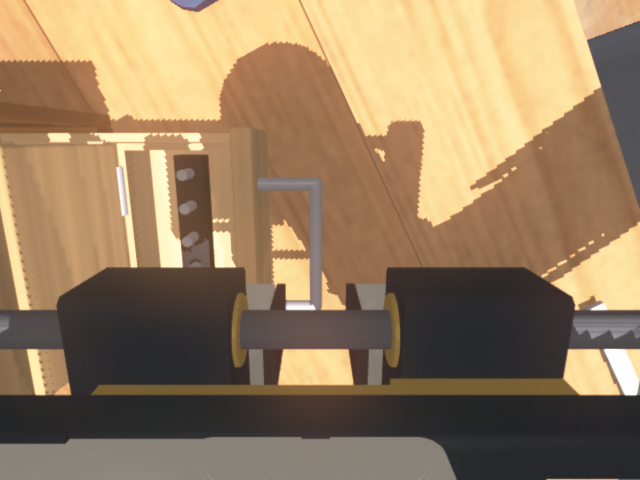

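The bar (316,185–305) is centred between the two fingers at (280) and (350), and the drawer front is at (268). I'll descend and grip.

Request:
send_rows([
  [0,0,0.02,0,0,0,0.024],
  [0,0,0.04,0,0,0,0.024],
  [0,0,0.05,0,0,0,0.024],
  [0,0,0.06,0,0,0,0.024],
  [0,0,0.07,0,0,0,0.024],
  [0,0,0.076,0,0,0,0.024],
  [0,0,0.076,0,0,0,0.024],
])

```text
clock: 12.5
ee_pos: [462.4, -128.4, 62.9]
ee_rot: [[-0.454, -0.891, -0.002], [-0.891, 0.454, -0.0], [0.001, 0.002, -1.0]]
ft_force: [0.4, -0.1, 0.3]
width: 0.277
finger_force: 0.0
```

Request:
send_rows([
  [0,0,0,0,0,0,0],
  [0,0,0,0,0,0,0],
  [0,0,0,0,0,0,0],
  [0,0,0,0,0,0,0],
], grip_force=25)

```text
clock: 12.83
ee_pos: [463.7, -128.4, 64.6]
ee_rot: [[-0.454, -0.891, 0.001], [-0.891, 0.454, 0.0], [-0.001, -0.001, -1.0]]
ft_force: [0.3, 0.2, 0.2]
width: 0.04
finger_force: 0.0
```

Request:
send_rows([
  [0,0,0,0,0,0,0],
  [0,0,0,0,0,0,0],
  [0,0,0,0,0,0,0],
])

```text
clock: 13.08
ee_pos: [463.3, -128.4, 64.2]
ee_rot: [[-0.454, -0.891, 0.0], [-0.891, 0.454, 0.0], [-0.0, -0.0, -1.0]]
ft_force: [-0.0, -0.0, -0.5]
width: 0.005
finger_force: 0.0
```

```bash
python3 look.py I
python3 - <<'E'
from h import *
c=P('wrist');x=manip.tip_of('wrist','drawer_handle');s=manip.observe();print(s['width'],s['finger_force'])
E
```

```text
drawer_handle [(0.92, array([312.2, 292. ]))]
lid_hinge [(0.59, array([ 56.7, 291.1]))]
lid_edge []
cabinet []
[ 463.1999464  -128.40412856   64.0127993 ]
0.0060686053336895755 0.0
```

View pics/wI.png

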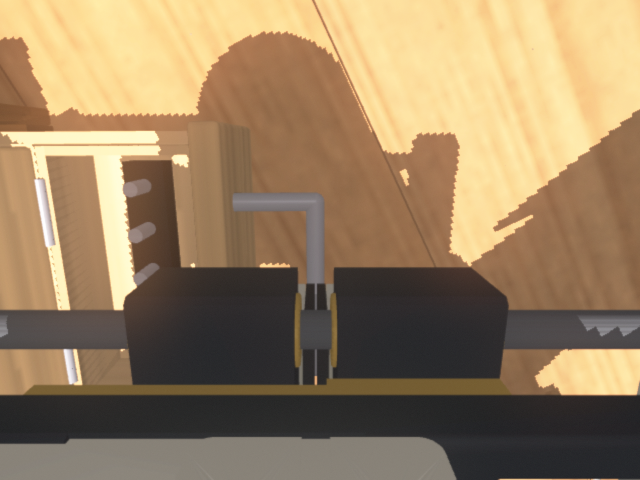

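The shut fingers have not gripped the bar, which still runs under them at (316,283). The fingertips appear to end well short of the reported TCP. I'll probe down gently onto the bar to measure the real offset.

Request:
send_rows([
  [0,0,0.003,0,0,0,0],
  [0,0,0.006,0,0,0,0],
  [0,0,0.008,0,0,0,0],
  [0,0,0.008,0,0,0,0],
])

```text
clock: 13.72
ee_pos: [462.7, -128.4, 55.3]
ee_rot: [[-0.454, -0.891, -0.001], [-0.891, 0.454, -0.0], [0.001, 0.001, -1.0]]
ft_force: [0.4, 0.3, -0.1]
width: 0.007
finger_force: 0.0
```

Request:
send_rows([
  [0,0,0.003,0,0,0,0],
  [0,0,0.005,0,0,0,0],
  [0,0,0.005,0,0,0,0],
])

```text
clock: 13.97
ee_pos: [462.9, -128.4, 50.5]
ee_rot: [[-0.454, -0.891, -0.001], [-0.891, 0.454, -0.0], [0.0, 0.001, -1.0]]
ft_force: [0.4, 0.4, 0.3]
width: 0.004
finger_force: 0.0
```

Request:
send_rows([
  [0,0,0.003,0,0,0,0],
  [0,0,0.005,0,0,0,0],
  [0,0,0.005,0,0,0,0],
])

```text
clock: 14.22
ee_pos: [464.8, -128.9, 47.3]
ee_rot: [[-0.452, -0.892, 0.002], [-0.892, 0.452, -0.001], [-0.0, -0.003, -1.0]]
ft_force: [0.5, -2.7, 10.3]
width: 0.005
finger_force: 4.9
```

Contact came at TCP z≈48 on the bar top (87), so the real fingertips are about 39 mm behind the reported TCP. I'll raise, reopen, go properly down over the bar and grip.

Request:
send_rows([
  [0,0,-0.02,0,0,0,0.024],
  [0,0,-0.025,0,0,0,0.024],
  [0,0,-0.025,0,0,0,0.024],
  [0,0,-0.025,0,0,0,0.024],
  [0,0,-0.025,0,0,0,0.024],
  [0,0,-0.025,0,0,0,0.024],
  [0,0,-0.01,0,0,0,0.024],
  [0,0,0,0,0,0,0.024],
  [0,0,0.007,0,0,0,0.024],
  [0,0,0.014,0,0,0,0.024],
  [0,0,0.02,0,0,0,0.024],
  [0,0,0.02,0,0,0,0.024],
])

```text
clock: 15.22
ee_pos: [462.4, -128.4, 24.8]
ee_rot: [[-0.454, -0.891, -0.002], [-0.891, 0.454, -0.0], [0.001, 0.002, -1.0]]
ft_force: [0.1, -0.0, 0.3]
width: 0.275
finger_force: 0.0
```

Request:
send_rows([
  [0,0,0,0,0,0,0],
  [0,0,0,0,0,0,0],
  [0,0,0,0,0,0,0],
  [0,0,0,0,0,0,0],
  [0,0,0,0,0,0,0],
  [0,0,0,0,0,0,0],
], grip_force=25)

```text
clock: 15.72
ee_pos: [463.8, -128.4, 26.5]
ee_rot: [[-0.453, -0.891, 0.001], [-0.891, 0.453, -0.0], [-0.001, -0.001, -1.0]]
ft_force: [0.9, -0.4, 1.3]
width: 0.08
finger_force: 25.0
```

Gripped: opening about 7 mm, 25 N. Now I pull along tool +y.

Request:
send_rows([
  [0,0.005,0,0,0,0,0],
  [0,0.01,0,0,0,0,0],
  [0,0.015,0,0,0,0,0],
  [0,0.02,0,0,0,0,0],
  [0,0.025,0,0,0,0,0],
  [0,0.028,0,0,0,0,0],
  [0,0.03,0,0,0,0,0],
  [0,0.03,0,0,0,0,0],
])

```text
clock: 16.38
ee_pos: [436.1, -114.5, 26.4]
ee_rot: [[-0.453, -0.891, 0.001], [-0.891, 0.453, 0.0], [-0.0, -0.0, -1.0]]
ft_force: [0.1, 0.3, 7.7]
width: 0.079
finger_force: 25.0
```

Request:
send_rows([
  [0,0.002,0,0,0,0,0],
  [0,0.004,0,0,0,0,0],
  [0,0.004,0,0,0,0,0],
])

```text
clock: 16.63
ee_pos: [436.3, -114.3, 26.6]
ee_rot: [[-0.452, -0.892, 0.006], [-0.892, 0.452, -0.002], [-0.001, -0.006, -1.0]]
ft_force: [15.2, -22.4, -12.7]
width: 0.079
finger_force: 25.0
```

Request:
send_rows([
  [0,0.002,0,0,0,0,0],
  [0,0.004,0,0,0,0,0],
  [0,0.004,0,0,0,0,0],
])

```text
clock: 16.88
ee_pos: [436.5, -113.9, 26.9]
ee_rot: [[-0.451, -0.893, 0.011], [-0.893, 0.451, -0.004], [-0.001, -0.012, -1.0]]
ft_force: [31.5, -42.7, -31.8]
width: 0.085
finger_force: 25.0
```

The drawer is on its stop (52 N, bar at about 436,−114). I'll ease off, release, rise, and then work out the approach to the lid.

Request:
send_rows([
  [0,-0.004,0,0,0,0,0],
  [0,-0.007,0,0,0,0,0],
  [0,-0.007,0,0,0,0,0],
  [0,-0.007,0,0,0,0,0.024],
  [0,-0.007,0,0,0,0,0.024],
  [0,-0.007,0,0,0,0,0.024],
  [0,-0.007,0,0,0,0,0.024],
])

```text
clock: 17.47
ee_pos: [434.7, -114.2, 25.6]
ee_rot: [[-0.454, -0.891, -0.001], [-0.891, 0.454, 0.0], [0.0, 0.001, -1.0]]
ft_force: [-0.4, -0.5, 0.7]
width: 0.26
finger_force: 0.0
```

Request:
send_rows([
  [0,0,-0.03,0,0,0,0.024],
  [0,0,-0.06,0,0,0,0.024],
  [0,0,-0.1,0,0,0,0],
  [0,0,-0.14,0,0,0,0],
  [0,0,-0.18,0,0,7,0],
  [0,0,-0.18,0,0,14,0],
  [0,0,-0.18,0,0,21,0],
  [0,0,-0.18,0,0,28,0],
  [0,0,-0.18,0,0,35,0],
  [0,0,-0.18,0,0,42,0],
  [0,0,-0.18,0,0,49,0],
  [0,0,-0.18,0,0,56,0],
])

```text
clock: 18.47
ee_pos: [435.0, -114.1, 205.6]
ee_rot: [[-0.993, -0.116, -0.001], [-0.116, 0.993, 0.0], [0.001, 0.0, -1.0]]
ft_force: [-0.0, -0.3, -0.1]
width: 0.002
finger_force: 0.0
```

```bash
sed -i 's/radians(-26.6)/radians(-27)/' h.py
cat >> h.py <<'E'
B=np.array([436.3,-114.3,0])
def tipTCP(u,z,tilt): R=rot(tilt); return B+u*xc+[0,0,z]+39*R[:,2],R
E
python3 - <<'E'
from h import *
s=manip.observe();print(s['ee_pos'],s['joints'],s['width'])
for a in [(100,235,30),(174,200,30)]: print(a,tipTCP(*a)[0],row(*tipTCP(*a)))
manip.grab_frame('side')
for t in ['drawer_handle','lid_hinge','lid_edge']:
    for x in manip.tip_of('side',t)[:1]: print(t,x,atz(P('side'),x['centre'],{'d':83}.get(t[0],79 if 'h' in t else 151)))
print('expect',B,B+121*xc,B+139*xc)
E
```

```text
[ 435.03223456 -114.09040363  205.62793475] [ 1.83624749e-01 -3.55783549e-02 -4.26293384e-01 -4.99757695e-04
 -1.18089396e+00 -1.63755626e+00] 0.0024038724286578692
(100, 235, 30) [ 542.77527964 -168.55186472  201.22500925] [-0.1007, -0.0666, 0.0043, 8.825, -29.1767, 32.9021]
(174, 200, 30) [ 608.70976243 -202.1471617   166.22500925] [-0.1623, -0.1077, 0.0392, 8.825, -29.1767, 32.9021]
drawer_handle {'centre': [424.9, 211.7], 'conf': 0.75} [ 434.16963279 -116.8568485    83.        ]
lid_hinge {'centre': [369.2, 225.0], 'conf': 0.7} [ 551.07715465 -168.07765598   79.        ]
lid_edge {'centre': [365.9, 207.8], 'conf': 0.84} [ 559.22865937 -177.46338505  151.        ]
expect [ 436.3 -114.3    0. ] [ 544.11178943 -169.23285047    0.        ] [ 560.14990686 -177.40467946    0.        ]
```

The lid and handle estimates match expectations within a few mm. Moving to the tilted pose.

Request:
send_rows([
  [-0.1007,-0.0666,0.0043,8.8,-29.2,32.9,0],
  [-0.1007,-0.0666,0.0043,8.8,-29.2,32.9,0],
  [-0.1007,-0.0666,0.0043,8.8,-29.2,32.9,0],
  [-0.1007,-0.0666,0.0043,8.8,-29.2,32.9,0],
  [-0.1007,-0.0666,0.0043,8.8,-29.2,32.9,0],
  [-0.1007,-0.0666,0.0043,8.8,-29.2,32.9,0],
  [-0.1007,-0.0666,0.0043,8.8,-29.2,32.9,0],
  [-0.1007,-0.0666,0.0043,8.8,-29.2,32.9,0],
  [-0.1007,-0.0666,0.0043,8.8,-29.2,32.9,0],
])

```text
clock: 19.42
ee_pos: [540.7, -167.7, 199.4]
ee_rot: [[-0.774, 0.448, 0.447], [0.387, 0.894, -0.225], [-0.501, -0.001, -0.866]]
ft_force: [-2.8, -1.5, -0.8]
width: 0.005
finger_force: 0.0
```

Run:
```python
from h import *
s=manip.observe();print(s['ee_pos'],s['joints'])
for a in [(174,200,30),(174,138,30),(127,138,30)]: print(a,row(*tipTCP(*a)))
```

```text
[ 540.67940568 -167.69754569  199.41717236] [ 0.19963601 -0.14806524 -0.92348362  0.73417171 -0.47984027 -2.84103559]
(174, 200, 30) [-0.0494, -0.0003, 0.0669, 0.1385, 0.0371, 0.3665]
(174, 138, 30) [-0.0184, -0.0002, 0.1206, 0.1385, 0.0371, 0.3665]
(127, 138, 30) [0.0223, 0.0001, 0.0971, 0.1385, 0.0371, 0.3665]
```

Request:
send_rows([
  [-0.015,0,0.02,0,0,0,0],
  [-0.03,0,0.04,0,0,0,0],
  [-0.049,0,0.066,0,0,0,0],
  [-0.049,0,0.066,0,0,0,0],
  [-0.049,0,0.066,0,0,0,0],
])

```text
clock: 19.83
ee_pos: [611.3, -203.4, 167.5]
ee_rot: [[-0.776, 0.448, 0.445], [0.387, 0.894, -0.225], [-0.499, -0.003, -0.867]]
ft_force: [-0.8, -0.4, 0.8]
width: 0.007
finger_force: 0.0
```

Run:
```python
from h import *
s=manip.observe();print(s['ee_pos'],s['ft_force'],s['joints'])
for a in [(174,200,30),(174,138,30),(127,138,30)]: print(a,row(*tipTCP(*a)))
```

```text
[ 611.28106464 -203.42647705  167.47881393] [-0.76452008 -0.44811257  0.77987328] [ 0.0305908   0.02907963 -0.8692336   0.88001419 -0.31523497 -2.86204826]
(174, 200, 30) [0.0031, -0.0, -0.0003, 0.0605, -0.0867, 0.4386]
(174, 138, 30) [0.034, 0.0002, 0.0534, 0.0605, -0.0867, 0.4386]
(127, 138, 30) [0.0748, 0.0005, 0.03, 0.0605, -0.0867, 0.4386]
```

Request:
send_rows([
  [0.008,0,0.009,0,0,0,0],
  [0.014,0,0.018,0,0,0,0],
  [0.019,0,0.027,0,0,0,0],
  [0.024,0,0.036,0,0,0,0],
  [0.029,0,0.045,0,0,0,0],
  [0.034,0,0.0534,0,0,0,0],
  [0.034,0,0.0534,0,0,0,0],
  [0.034,0,0.0534,0,0,0,0],
])

```text
clock: 20.5
ee_pos: [608.9, -204.0, 123.1]
ee_rot: [[-0.79, 0.443, 0.424], [0.393, 0.896, -0.206], [-0.471, 0.004, -0.882]]
ft_force: [0.2, -0.7, 0.0]
width: 0.005
finger_force: 0.0
```

Run:
```python
from h import *
im=manip.grab_frame('side')[:,:,::-1]
s=manip.observe();print(s['ee_pos'],s['ft_force'],s['joints'])
for a in [(174,138,30),(127,138,30),(140,138,30)]: print(a,row(*tipTCP(*a)))
for t in ['lid_hinge','lid_edge']:
    for x in manip.tip_of('side',t)[:1]: print(t,x)
cv2.imwrite('pics/J.png',cv2.resize(im[150:270,320:460],None,fx=5,fy=5,interpolation=cv2.INTER_CUBIC))
```

```text
[ 608.86229327 -203.91338136  123.28049639] [-0.61186401 -0.48282295  0.11985282] [-0.08184707  0.08524983 -0.94060036  1.12809757 -0.19000257 -3.02954237]
(174, 138, 30) [0.0098, 0.0014, 0.0164, 0.5297, -1.8507, 0.5012]
(127, 138, 30) [0.0512, 0.002, -0.0058, 0.5297, -1.8507, 0.5012]
(140, 138, 30) [0.0398, 0.0019, 0.0003, 0.5297, -1.8507, 0.5012]
lid_hinge {'centre': [370.0, 223.3], 'conf': 0.43}
lid_edge {'centre': [416.2, 329.7], 'conf': 0.26}
```

View pics/J.png

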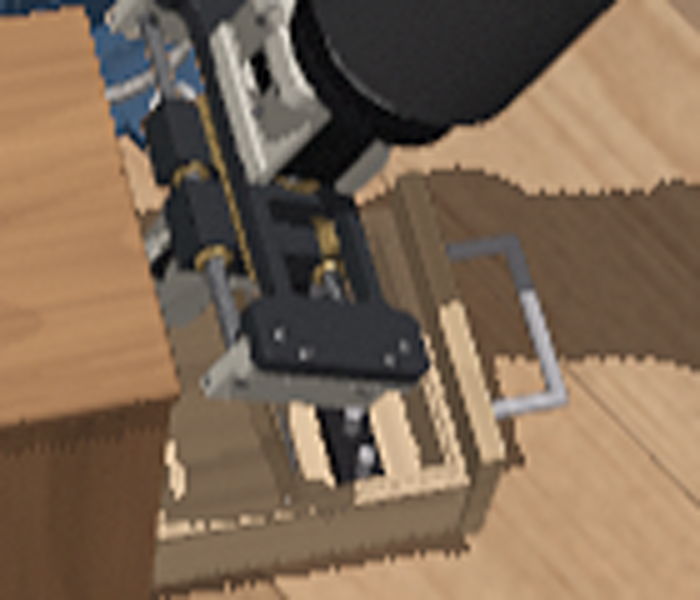

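The wrist joint is at its limit: at 30° tilt the tool is nearly aligned with the forearm. The picture shows the gripper behind the lid at (160–430,290–400) and clear of the cabinet. I'll back out and come in at 20° tilt, which is enough for the body to clear.

Run:
```python
from h import *
s=manip.observe();up=s['ee_rot'].T@[0,0,55]/1000;print('up',up)
for a in [(110,220,20)]: print(a,row(*tipTCP(*a)))
```

```text
up [-0.02596244  0.00021595 -0.04848613]
(110, 220, 20) [0.0343, 0.0025, -0.0863, 0.4974, 8.1658, 0.561]
```

Request:
send_rows([
  [-0.013,0,-0.024,0,0,0,0],
  [-0.026,0,-0.0485,0,0,0,0],
  [-0.026,0,-0.0485,0,0,0,0],
  [0.01,0.002,-0.07,0,4,0,0],
  [0.034,0.002,-0.086,0,8,0,0],
  [0.034,0.002,-0.086,0,8,0,0],
  [0.034,0.002,-0.086,0,8,0,0],
  [0.034,0.002,-0.086,0,8,0,0],
])

```text
clock: 21.32
ee_pos: [546.8, -171.2, 183.2]
ee_rot: [[-0.841, 0.442, 0.312], [0.416, 0.897, -0.15], [-0.346, 0.004, -0.938]]
ft_force: [-0.3, 0.4, -0.5]
width: 0.006
finger_force: 0.0
```

Run:
```python
from h import *
s=manip.observe();print(s['ee_pos'],s['ft_force'],s['joints'])
for a in [(110,220,20),(168,200,20)]: print(a,row(*tipTCP(*a)))
```

```text
[ 546.83297159 -171.15664507  183.15746005] [-0.29527978  0.40110452 -0.50345663] [ 0.1798602  -0.03290097 -0.66900871  0.33281591 -0.67180906 -2.44379968]
(110, 220, 20) [0.0008, 0.0005, -0.0005, 0.4597, 0.2507, 0.6236]
(168, 200, 20) [-0.0467, -0.0003, 0.0383, 0.4597, 0.2507, 0.6236]
```

Request:
send_rows([
  [-0.015,0,0.012,0,0,0.6,0],
  [-0.03,0,0.024,0,0,0.6,0],
  [-0.0467,0,0.038,0,0,0.6,0],
  [-0.0467,0,0.038,0,0,0.6,0],
  [-0.0467,0,0.038,0,0,0.6,0],
  [-0.0467,0,0.038,0,0,0.6,0],
])

```text
clock: 21.82
ee_pos: [596.4, -197.1, 162.0]
ee_rot: [[-0.837, 0.453, 0.308], [0.427, 0.892, -0.15], [-0.343, 0.006, -0.939]]
ft_force: [0.4, -0.6, -0.6]
width: 0.005
finger_force: 0.0
```

Run:
```python
from h import *
s=manip.observe();print(s['ee_pos'],s['ft_force'],s['joints'])
for a in [(168,200,20),(168,138,20)]: print(a,row(*tipTCP(*a)))
```

```text
[ 596.35821833 -197.10605114  162.00975309] [ 0.44831615 -0.58692196 -0.60984165] [ 0.10404865  0.08688888 -0.59059249  0.3191538  -0.6172541  -2.38120369]
(168, 200, 20) [-0.0015, 0.0011, -0.0009, 0.3376, 0.0523, -0.0368]
(168, 138, 20) [0.0197, 0.0008, 0.0574, 0.3376, 0.0523, -0.0368]
```

Request:
send_rows([
  [0.001,0,0.008,0,0,0,0],
  [0.004,0,0.017,0,0,0,0],
  [0.008,0,0.027,0,0,0,0],
  [0.012,0,0.037,0,0,0,0],
  [0.016,0,0.047,0,0,0,0],
  [0.0197,0,0.057,0,0,0,0],
  [0.0197,0,0.057,0,0,0,0],
  [0.0197,0,0.057,0,0,0,0],
])

```text
clock: 22.48
ee_pos: [597.6, -196.4, 102.5]
ee_rot: [[-0.837, 0.451, 0.309], [0.426, 0.892, -0.149], [-0.343, 0.007, -0.939]]
ft_force: [0.1, 0.4, 0.1]
width: 0.007
finger_force: 0.0
```

Run:
```python
from h import *
s=manip.observe();print(s['ee_pos'],s['ft_force'],s['joints'])
for a in [(168,138,20),(140,138,20),(122,138,20),(140,150,20)]: print(a,row(*tipTCP(*a)))
```

```text
[ 597.6089009  -196.3547804   102.47374195] [0.09750378 0.44343099 0.13853092] [ 0.08896194  0.15266908 -0.70302384  0.42138542 -0.44564755 -2.48644787]
(168, 138, 20) [0.0, -0.0001, 0.0012, 0.4136, 0.0797, 0.0228]
(140, 138, 20) [0.0263, -0.0001, -0.0084, 0.4136, 0.0797, 0.0228]
(122, 138, 20) [0.0433, 0.0, -0.0146, 0.4136, 0.0797, 0.0228]
(140, 150, 20) [0.0222, 0.0, -0.0197, 0.4136, 0.0797, 0.0228]
```

No contact so far; the fingers are behind the lid. Pushing it forward.

Request:
send_rows([
  [0.0055,0,-0.0018,0,0,0,0],
  [0.011,0,-0.0037,0,0,0,0],
  [0.0165,0,-0.0055,0,0,0,0],
  [0.022,0,-0.0075,0,0,0,0],
  [0.0265,0,-0.009,0,0,0,0],
  [0.031,0,-0.0105,0,0,0,0],
  [0.035,0,-0.012,0,0,0,0],
  [0.039,0,-0.013,0,0,0,0],
  [0.0433,0,-0.0146,0,0,0,0],
  [0.0433,0,-0.0146,0,0,0,0],
])

```text
clock: 23.32
ee_pos: [556.6, -175.6, 101.6]
ee_rot: [[-0.837, 0.452, 0.31], [0.427, 0.892, -0.149], [-0.344, 0.007, -0.939]]
ft_force: [-0.0, -0.5, -0.2]
width: 0.006
finger_force: 0.0
```

```bash
cat > lid.py <<'E'
from h import *
im=manip.grab_frame('side')
s=manip.observe();print(s['clock'],s['ee_pos'],s['ft_force'])
for t in ['drawer_handle','lid_hinge','lid_edge']:
    for x in manip.tip_of('side',t)[:2]: print(t,x)
print('edge up',proj('side',B+139*xc+[0,0,151]),'shut',proj('side',B+47*xc+[0,0,82]))
E
python3 lid.py
```

```text
23.3667 [ 557.21493854 -175.58887154  101.72050461] [0.37892828 0.69518555 1.05206401]
drawer_handle {'centre': [425.7, 212.9], 'conf': 0.72}
lid_hinge {'centre': [373.6, 223.0], 'conf': 0.93}
lid_hinge {'centre': [267.1, 176.6], 'conf': 0.41}
lid_edge {'centre': [391.1, 205.1], 'conf': 0.77}
edge up [365.57780616 208.05550058] shut [404.22141656 216.72820149]
```

The lid edge has moved forward, from column 366 to 391. Holding still while it falls.

Request:
send_rows([
  [0,0,0,0,0,0,0],
  [0,0,0,0,0,0,0],
  [0,0,0,0,0,0,0],
  [0,0,0,0,0,0,0],
  [0,0,0,0,0,0,0],
  [0,0,0,0,0,0,0],
  [0,0,0,0,0,0,0],
  [0,0,0,0,0,0,0],
  [0,0,0,0,0,0,0],
  [0,0,0,0,0,0,0],
  [0,0,0,0,0,0,0],
  [0,0,0,0,0,0,0],
])

```text
clock: 24.52
ee_pos: [557.7, -175.7, 101.8]
ee_rot: [[-0.836, 0.452, 0.31], [0.426, 0.892, -0.149], [-0.344, 0.007, -0.939]]
ft_force: [0.3, 0.2, 0.7]
width: 0.007
finger_force: 0.0
```

```bash
python3 lid.py
python3 - <<'E'
from h import *
for th in (1.4,1.2,1.0,.5,0): print(th,proj('side',B+(121-74*np.cos(th))*xc+[0,0,79+74*np.sin(th)]))
E
```

```text
24.5667 [ 557.66108079 -175.71116461  101.79479917] [-0.65834031 -0.11945106 -0.6266142 ]
drawer_handle {'centre': [426.2, 211.6], 'conf': 0.65}
lid_hinge {'centre': [371.7, 223.9], 'conf': 0.94}
lid_edge {'centre': [403.6, 216.3], 'conf': 0.85}
edge up [365.57780616 208.05550058] shut [404.22141656 216.72820149]
1.4 [379.90629886 205.45852259]
1.2 [386.35236718 205.29478925]
1.0 [392.11369437 205.86333429]
0.5 [402.04324882 210.16440546]
0 [404.04931276 217.38196413]
```

The lid edge is at its shut position. Retract and go in front of the handle.

Run:
```python
from h import *
for a in [(122,220,20),(-40,200,0),(-40,64,0)]: print(a,row(*tipTCP(*a)))
```

```text
(122, 220, 20) [-0.0274, 0.0002, -0.0768, 0.4451, 0.1311, -0.0082]
(-40, 200, 0) [0.1449, 0.0005, -0.1162, 0.442, 20.131, 0.0696]
(-40, 64, 0) [0.1917, -0.0005, 0.0115, 0.442, 20.131, 0.0696]
```

Request:
send_rows([
  [-0.014,0,-0.038,0,0,0,0],
  [-0.0274,0,-0.0768,0,0,0,0],
  [-0.0274,0,-0.0768,0,0,0,0],
  [0.145,0,-0.116,0.4,20,0,0],
  [0.145,0,-0.116,0.4,20,0,0],
  [0.145,0,-0.116,0.4,20,0,0],
  [0.145,0,-0.116,0.4,20,0,0],
  [0.145,0,-0.116,0.4,20,0,0],
  [0.145,0,-0.116,0.4,20,0,0],
  [0.145,0,-0.116,0.4,20,0,0],
])

```text
clock: 25.55
ee_pos: [400.5, -96.5, 161.1]
ee_rot: [[-0.892, 0.452, 0.004], [0.452, 0.892, -0.001], [-0.004, 0.001, -1.0]]
ft_force: [0.8, 0.4, -0.3]
width: 0.005
finger_force: 0.0
```

```bash
python3 lid.py
python3 - <<'E'
from h import *
s=manip.observe();print(s['joints'])
for a in [(-40,64,0),(-20,64,0),(141,64,0)]: print(a,row(*tipTCP(*a)))
E
```

```text
25.6 [401.01954079 -96.58498188 161.19972818] [ 0.44600089  0.52139095 -0.34070711]
drawer_handle {'centre': [428.6, 210.0], 'conf': 0.71}
drawer_handle {'centre': [417.4, 333.4], 'conf': 0.47}
lid_hinge {'centre': [375.5, 222.5], 'conf': 0.84}
lid_edge {'centre': [406.2, 219.1], 'conf': 0.73}
edge up [365.57780616 208.05550058] shut [404.22141656 216.72820149]
[ 2.48436279e-01 -7.32916074e-02 -5.68774224e-01  1.60994896e-03
 -1.07290756e+00 -2.29026161e+00]
(-40, 64, 0) [0.001, 0.0003, 0.1359, 0.0299, 0.1571, 0.056]
(-20, 64, 0) [-0.019, 0.0003, 0.1359, 0.0299, 0.1571, 0.056]
(141, 64, 0) [-0.18, 0.0001, 0.1364, 0.0299, 0.1571, 0.056]
```

Request:
send_rows([
  [0.001,0,0.03,0,0,0,0],
  [0.001,0,0.06,0,0,0,0],
  [0.001,0,0.09,0,0,0,0],
  [0.001,0,0.12,0,0,0,0],
  [0.001,0,0.136,0,0,0,0],
  [0.001,0,0.136,0,0,0,0],
])

```text
clock: 26.25
ee_pos: [397.4, -96.9, 21.6]
ee_rot: [[-0.891, 0.454, -0.004], [0.454, 0.891, -0.002], [0.003, -0.004, -1.0]]
ft_force: [-0.7, 0.7, -0.5]
width: 0.005
finger_force: 0.0
```

Request:
send_rows([
  [-0.01,0,0,0,0,0,0],
  [-0.02,0,0,0,0,0,0],
  [-0.03,0,0,0,0,0,0],
  [-0.04,0,0,0,0,0,0],
  [-0.05,0,0,0,0,0,0],
  [-0.06,0,0,0,0,0,0],
  [-0.07,0,0,0,0,0,0],
  [-0.08,0,0,0,0,0,0],
  [-0.09,0,0,0,0,0,0],
  [-0.1,0,0,0,0,0,0],
  [-0.1,0,0,0,0,0,0],
])

```text
clock: 27.17
ee_pos: [491.3, -142.3, 25.1]
ee_rot: [[-0.892, 0.453, 0.004], [0.453, 0.892, -0.001], [-0.004, 0.001, -1.0]]
ft_force: [-0.1, 0.3, -0.0]
width: 0.005
finger_force: 0.0
```

```bash
python3 lid.py
python3 - <<'E'
from h import *
for a in [(130,64,0),(141,64,0)]: print(a,row(*tipTCP(*a)))
E
```

```text
27.2167 [ 490.15660738 -142.02213509   24.87540186] [0.24141602 0.5536342  0.25921192]
drawer_handle {'centre': [393.6, 219.4], 'conf': 0.69}
lid_edge {'centre': [371.4, 225.5], 'conf': 0.79}
edge up [365.57780616 208.05550058] shut [404.22141656 216.72820149]
(130, 64, 0) [-0.071, 0.0004, 0.0, 0.0206, 0.1207, 0.0645]
(141, 64, 0) [-0.082, 0.0004, 0.0001, 0.0206, 0.1207, 0.0645]
```

The drawer is moving in with the lid shut. Continuing, with small steps near the end.

Request:
send_rows([
  [-0.01,0,0,0,0,0,0],
  [-0.02,0,0,0,0,0,0],
  [-0.03,0,0,0,0,0,0],
  [-0.04,0,0,0,0,0,0],
  [-0.05,0,0,0,0,0,0],
  [-0.06,0,0,0,0,0,0],
  [-0.068,0,0,0,0,0,0],
  [-0.074,0,0,0,0,0,0],
  [-0.078,0,0,0,0,0,0],
  [-0.08,0,0,0,0,0,0],
  [-0.08,0,0,0,0,0,0],
])

```text
clock: 28.28
ee_pos: [561.0, -177.8, 25.3]
ee_rot: [[-0.892, 0.453, 0.003], [0.453, 0.892, -0.001], [-0.003, 0.001, -1.0]]
ft_force: [0.1, 0.8, -0.2]
width: 0.006
finger_force: 0.1
```

Request:
send_rows([
  [-0.002,0,0,0,0,0,0],
  [-0.003,0,0,0,0,0,0],
  [-0.003,0,0,0,0,0,0],
])

```text
clock: 28.53
ee_pos: [561.0, -177.9, 25.2]
ee_rot: [[-0.892, 0.453, -0.001], [0.453, 0.892, 0.001], [0.001, 0.0, -1.0]]
ft_force: [-6.8, 7.6, 4.3]
width: 0.003
finger_force: 4.8
```

Request:
send_rows([
  [-0.002,0,0,0,0,0,0],
  [-0.003,0,0,0,0,0,0],
  [-0.003,0,0,0,0,0,0],
])

```text
clock: 28.78
ee_pos: [560.9, -178.0, 25.1]
ee_rot: [[-0.891, 0.453, -0.005], [0.453, 0.891, 0.002], [0.005, -0.0, -1.0]]
ft_force: [-15.9, 15.8, 14.5]
width: 0.008
finger_force: 10.5
```

The drawer is on its home stop: fingers at u≈140 plus 14 gives the expected 154–155. Backing off and lifting clear.

Request:
send_rows([
  [0.004,0,0,0,0,0,0],
  [0.008,0,0,0,0,0,0],
  [0.03,0,0,0,0,0,0],
  [0.06,0,0,0,0,0,0],
  [0.06,0,-0.03,0,0,0,0],
  [0.06,0,-0.07,0,0,0,0],
  [0.06,0,-0.11,0,0,0,0],
  [0.06,0,-0.11,0,0,0,0],
  [0.06,0,-0.11,0,0,0,0],
])

```text
clock: 29.53
ee_pos: [514.5, -153.1, 138.6]
ee_rot: [[-0.892, 0.452, 0.01], [0.452, 0.892, -0.001], [-0.009, 0.004, -1.0]]
ft_force: [0.7, 0.2, -0.1]
width: -0.0
finger_force: 0.0
```

Run:
```python
from h import *
manip.grab_frame('side')
for t,z in [('drawer_handle',83),('tape_measure',0),('wax_tin',0)]:
    for x in manip.tip_of('side',t)[:1]: print(t,x,atz(P('side'),x['centre'],z))
print('expected home handle',B+155*xc); s=manip.observe();print(s['ft_force'],s['qd'])
```

```text
drawer_handle {'centre': [359.3, 223.4], 'conf': 0.61} [ 567.23917656 -182.90383629   83.        ]
tape_measure {'centre': [373.6, 359.1], 'conf': 0.98} [716.95484317  54.37480616   0.        ]
wax_tin {'centre': [414.6, 334.6], 'conf': 0.71} [612.95722685  67.32499369   0.        ]
expected home handle [ 574.40601125 -184.66852746    0.        ]
[0.41462644 0.09976858 0.51404387] [-0.00140239  0.0081653   0.00171765  0.00150756 -0.00248671  0.00074474]
```

Run:
```python
from h import *
M=P('side')
for i in range(3):
    manip.grab_frame('side'); print([atz(M,x['centre'],83) for x in manip.tip_of('side','drawer_handle')[:1]],manip.tip_of('side','lid_edge')[:1])
manip.grab_frame('scene')
for t in ['brad_box','tape_measure']: print(t,manip.tip_of('scene',t)[:2])
```

```text
[array([ 566.7054449, -182.1783991,   83.       ])] []
[array([ 572.98818472, -178.31523362,   83.        ])] []
[array([ 567.05039031, -185.88407864,   83.        ])] []
brad_box [{'centre': [215.9, 360.0], 'conf': 0.97}]
tape_measure [{'centre': [398.3, 214.8], 'conf': 0.91}]
```

```bash
python3 -c "
from station import manip
print(manip.sign_off())"
```

```text
the job is handed in; nothing more can be done
None
```

I pulled the drawer to its stop, tipped the lid shut from behind and pushed the drawer back to its home stop, then handed the job in at about 30 s; the verdict was not returned, home rests on stop contact (camera read roughly 3–6 mm short), and I viewed 11 pictures against the limit of 10.

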